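Bolt the polisher's lid shut past its safety catch

TASK

Lock the closed lid of the green bench polisher: press the yellow bar of the spring safety catch down with one fingertip and hold it down while the other fingertip pushes the red knob of the bolt all the way home into the brass keeper on the lid. Then let go, so that the bar springs back up and locks the bolt there. Only press and push, do not pick anything up, and leave the ring on the lid and the other things lying about where they are.

Things in the scene. Friction and masses are not known exactly. Their poses are not given: they have to be found in the camera images.
- polisher: Small green bench polisher, fixed, casing 140 (x) x 260 (y) mm, deck 50 mm above the bench. Origin at bench level under the mechanism; x points from its front (dial, red rocker) to its back, y along the bolt towards the closed aluminium lid (which does not move), z up. Bolt line at x = +25 mm, press bar line at x = -33 mm, both parallel to y.
- keeper (a point): Centre of the top of the brass keeper on the lid (32x16 mm, 94 mm above the bench), which takes the bolt's nose. It lies 101 mm along polisher y from the knob when the bolt is fully drawn back.
- knob_top (a point): Centre of the top of the bolt's red upright knob, 133 mm above the bench; moves with the bolt. The knob is a block 24 mm wide (polisher x), 14 mm thick (polisher y), 52 mm high. Nothing else on the bolt line stands higher than 94 mm above the bench.
- bar_top (a point): Centre of the top face of the yellow press bar of the spring safety catch, 112 mm above the bench when up. The bar is 32 mm wide (polisher x), 116 mm long (polisher y), flat: a fingertip can slide along it while holding it down. Its centre line lies 58 mm from the knob's, on the front side. It moves straight down only.
- catch_press (a joint): Press bar of the catch: m downwards, 0 = up (locking), 0.012 = fully down. Spring: 4 N to start, 10 N fully down; rises by itself when let go. Its brass tooth frees the bolt from about 0.006; higher up it blocks the bolt in one of three notches 18.5 mm apart, so it must stay down for the whole stroke.
- bolt_slide (a joint): Bolt: m along the polisher's +y. Starts drawn back at 0 to 0.003; 0.040 = home against its stop, nose through the keeper. Friction about 3 N, no spring. The catch can rise and lock it in the last notch from about 0.036 on.
- ring_signet: gold signet ring, 22x23x14 mm, lying on the polisher's aluminium lid. Leave it alone. Origin: centre of its underside.
- tweezers_1: steel tweezers, 170 mm long, 8 mm high, lying on the bench in front of the polisher. Leave it alone. Origin: centre of its underside.
- pliers_1: pliers with red and white handles, 193 mm long, 12 mm high, lying on the bench. Leave it alone. Origin: centre of its underside.
- steel_puck: round steel puck, 75 mm across, 30 mm high, on the bench. Leave it alone. Origin: centre of its underside.
- card_tube: brown cardboard tube, 31 mm across, 110 mm high, standing on the bench. Leave it alone. Origin: centre of its underside.
- dropper_bottle: white dropper bottle, 42 mm across, 120 mm high, standing on the bench. Leave it alone. Origin: centre of its underside.
- catch: The spring catch as a whole: yellow press bar, two plungers, cross arm and brass tooth. Origin 112 mm straight below bar_top; axes as the polisher's. Touch it on the yellow bar.
- bolt: The steel bolt as a whole with its notched rack and red knob. Origin at bench level, 45 mm along polisher y past the knob; axes as the polisher's. Touch it at the red knob.

How it is judged:
On the way:
1. fingers hold the bar of the catch down while they push the bolt's knob and the bolt is on its way (value of joint catch_press above 0.004 m and value of joint bolt_slide between 0.01 and 0.035 m and contact force between the fingers and catch above 0.5 N and contact force between the fingers and bolt above 0.3 N), for 0.05 s.
At the end, for the whole second after the job is handed in: The bolt is home (35.5 mm or more of its 40 mm), the press bar of the catch has sprung back up to within 2.5 mm of its top, both at rest (value of joint bolt_slide above 0.0355 m and value of joint catch_press below 0.0025 m and velocity of joint bolt_slide between -0.02 and 0.02 m/s and velocity of joint catch_press between -0.02 and 0.02 m/s); the robot touches nothing.
It fails at once if the ring, tweezers, pliers, puck, card tube or dropper bottle is moved by more than 20 mm, lifted or not (distance of any of ring_signet, tweezers_1, pliers_1, steel_puck, card_tube, dropper_bottle from where it was at the start of the episode above 0.02 m).
It also fails if it takes over 35 s, if anything falls off the work surface, if the arm or the gripper's body presses on something with over 40 N, if the wrist force passes 120 N, or if a joint passes its speed limit or range.

ROBOT

A 7-joint arm with a two-finger parallel gripper is mounted at the origin on a cart in front of the work surface, level with it; the furniture and walls round the work are solid. World frame = base frame: x ahead of the robot, y to its left, z up, the work surface at z = 0. Lengths are in m, angles in rad, forces in N, time in s.
With the tool pointing down it reaches from about 0.4 to 0.875 m from the base axis. Payload 19.3 kg.
Tool frame: the origin (TCP) lies at the very end of the fingers, on their centre line; the grasp point (between the pads) lies 19 mm behind it; z points along the fingers, y is the line along which they close (so a half turn about z gives the same grasp; the last joint's range is limited). The gripper opens to 85 mm and grips with 20 to 120 N. Pads are 22 mm wide; open, the fingers measure 114 mm over their backs; the gripper's body (76 mm by 85 mm) begins 54 mm behind the grasp point. The pads swing forward as they close: fully open they stand 13 mm farther back than shut.
Start: joints at [1.099, 0.521, -0.036, 1.599, 0.021, 1.021, -0.113], TCP at [0.244, -0.575, 0.231] pointing down, gripper open.
Joint ranges: [-2.91, 2.91], [-0.3, 2.13], [-1.5, 1.42], [0.17, 2.43], [-1.26, 4.41], [0.16, 1.93], [-2.52, 2.52]. Speed limits (rad/s): [1.89, 1.89, 2.39, 2.39, 3.01, 3.01, 3.01].

INTERFACE

Orientations are given as [roll, pitch, yaw] about the fixed x, y, z axes, in that order (R = Rz(yaw) Ry(pitch) Rx(roll)).
In Python, from workcell import bot, grab_frame, calibration, job gives the robot as it stands.
- The arm moves only by the tool shift_gripper, called after ">>>" as name(argument=value, ...), one argument or row to a line, values as JSON. Schema: {"type":"object","properties":{"rows":{"type":"array","items":{"type":"array","prefixItems":[{"type":"number"},{"type":"array","items":{"type":"number"},"minItems":3,"maxItems":3},{"type":"array","items":{"type":"number"},"minItems":3,"maxItems":3}],"minItems":3,"maxItems":3},"minItems":1,"maxItems":5},"clamp_n":{"type":"number"},"only":{"type":"string"},"quiet":{"type":"boolean"},"lines":{"type":"string"}},"required":["rows"],"additionalProperties":false}. rows is a list of rows, 1 to 5 of them, each written [opening, [dx, dy, dz], [rx, ry, rz]]: the finger opening in m, then dx, dy, dz in a scale on which 1.0 is 0.3 m, then a rotation vector rx, ry, rz in fractions of the full range, 1 being pi rad; each row is the pose to reach, as a shift and turn from the pose commanded when the call began, along the tool's axes at that moment; what a row does not reach only later rows make up. A row lasts 1/8 s, in which the tool goes at most 0.0625 m and 0.188 rad, less where a joint would pass 70% of its speed; a pose out of reach is approached as far as the arm can. The fingers move at their own pace and stop on an object; clamp_n is the grip in N (left out, the last holds). Time passes only in rows, so rows that do not move let the fingers close. The tool returns the time, the measured TCP pose, the force, the opening and the grip force at its end. only (a regular expression) keeps the lines of the reply that match it, lines (a string "A,B") keeps lines A to B, and quiet returns only ok. Input that does not fit is refused with a message, and nothing moves.
- bot.observe(): the state, without advancing time (a new reading comes with each control period).
- grab_frame(name): name is "scene" or "top"; returns (picture, depth): 420x560x3 uint8, blue, green, red; 420x560 float32, m along the optical axis (not along the pixel's ray), 0 where there is no reading.
- calibration(name): a dict with "vfov" (degrees; the focal length in pixels is half the picture's height over the tangent of half this angle, whatever the lens; pixels are square), "cx", "cy" (the principal point, pixels), "eye" and "attitude" of the camera in the world. Camera axes: x right, y down, z forward; pixel columns grow to the right and rows downward; lengths in m; the calibration is good to about 2 mm. A picture is of the moment at which its call begins. calibration takes no time and is no camera call.
- job.job_done(): hands the job in; it is judged then, once.
The state is a dict: "clock": time; "qpos": joint angles; "qd": joint speeds; "joint_efforts": joint torques, N m; "position": TCP position; "tool_rot": TCP orientation; "force": force on the tool from outside, world axes, zero at the start; "moment": the same for the moment, N m; "grip_width": finger opening in m; "finger_force": force on a finger pad.
Only numpy, scipy, OpenCV 4.12 (cv2) and the standard library are available. Lean on these libraries where they do the work, as an engineer would, in place of code of your own. Each camera call takes 0.05 s, during which the arm holds its last target. There are 200 camera calls.

## Working session

There is one attempt and no reset: what is moved stays moved. The work goes in short steps, Python scripts to look and compute and a tool call to move; the robot and the scene stay as the last step left them, time stands still between calls to the robot, and variables do not carry over. Pictures are saved under pics/ and viewed, at most 10 in all, crops included, and the job is handed in when it is done.

```bash
mkdir -p pics; python3 - <<'E'
from workcell import bot, grab_frame, calibration, job
import cv2,numpy as np
for n in("scene","top"):
    p,d=grab_frame(n); cv2.imwrite(f"pics/{n}0.png",p); np.save(f"pics/{n}0.npy",d); print(n,calibration(n))
print(bot.observe())
E
```

```text
scene {'vfov': 51.76369216968291, 'cx': 286.2747297089112, 'cy': 210.87287217947278, 'eye': array([-0.45480734,  0.6071832 ,  0.59314596]), 'attitude': array([-1.97063349, -0.01603449, -2.10972547])}
top {'vfov': 49.870705308505585, 'cx': 276.7284967724501, 'cy': 203.70822997357755, 'eye': array([0.37780149, 0.00151136, 1.4905657 ]), 'attitude': array([-3.03740054e+00,  2.34412385e-03, -1.56560123e+00])}
{'clock': 0.1, 'qpos': array([ 1.09877351,  0.52194794, -0.03632821,  1.59995751,  0.02119408,
        1.02111229, -0.11281623]), 'qd': array([-0.00030604, -0.00189996,  0.00071601, -0.00094559, -0.000679  ,
        0.00012363, -0.00096407]), 'joint_efforts': array([ 3.99363198e-03, -9.28488207e+01,  1.98426291e+00, -3.70538092e+01,
        1.81726960e-02,  5.33065162e-03,  2.14893021e-04]), 'position': array([ 0.24428336, -0.57494464,  0.23078498]), 'tool_rot': array([-3.14055456e+00,  6.82350788e-05,  4.01793340e-01]), 'force': array([ 0.11352146,  0.19515106, -0.26471372]), 'moment': array([0.02733205, 0.03600165, 0.00445588]), 'finger_force': 0.0, 'grip_width': 0.08552806349616131}
```

View pics/scene0.png

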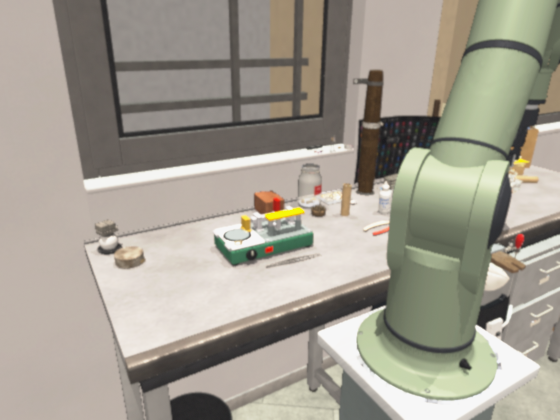

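View pics/top0.png

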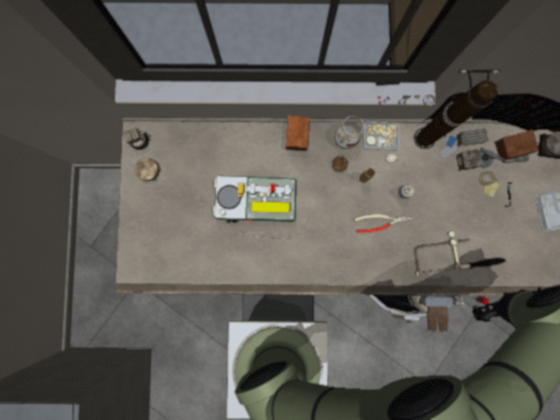

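The scene view shows the polisher with the yellow bar near (285,214) and the red knob near (277,205). In the top view the bar is at (270,207), the knob at (272,188), the brass keeper at (240,188) and the dial to the left on the lid. Polisher x and y are roughly parallel to world x and y. Next I'll measure.

```bash
cat > h.py <<'E'
import cv2,numpy as np
from scipy.spatial.transform import Rotation as R
from workcell import bot, grab_frame, calibration
def ray(n,uv):
    c=calibration(n); f=210/np.tan(np.radians(c["vfov"])/2)
    uv=np.atleast_2d(uv).astype(float)
    d=np.c_[(uv[:,0]-c["cx"])/f,(uv[:,1]-c["cy"])/f,np.ones(len(uv))]
    return c["eye"],d@R.from_euler("xyz",c["attitude"]).as_matrix().T
def plane(n,uv,z):
    e,d=ray(n,uv); return e+d*((z-e[2])/d[:,2])[:,None]
def blobs(n,p,lo,hi,box):
    h=cv2.cvtColor(p,cv2.COLOR_BGR2HSV); h[...,0]=(h[...,0].astype(int)+30)%180  # red at 30
    m=cv2.inRange(h,lo,hi); k=np.zeros_like(m); x0,y0,x1,y1=box; k[y0:y1,x0:x1]=255
    return m&k
E
python3 - <<'E'
from h import *
for n,bx in(("top",(210,170,300,225)),("scene",(210,190,320,262))):
    p=cv2.imread(f"pics/{n}0.png"); d=np.load(f"pics/{n}0.npy")
    for name,lo,hi,z in(("bar",(52,150,120),(65,255,255),.112),("knob",(20,150,80),(38,255,255),.133),("keeper",(42,110,80),(52,255,255),.094)):
        m=blobs(n,p,lo,hi,bx); k,l,s,c=cv2.connectedComponentsWithStats(m)
        for i in range(1,k):
            if s[i,4]<8: continue
            ys,xs=np.nonzero(l==i); e,r=ray(n,np.c_[xs,ys]); P=e+r*d[ys,xs][:,None]
            print(n,name,s[i],c[i].round(1),"plane",plane(n,c[i],z)[0].round(4),"depthmed",np.median(P,0).round(4))
            if name=="bar" and n=="top":
                b=plane(n,cv2.boxPoints(cv2.minAreaRect(np.c_[xs,ys].astype(np.float32))),z); print(b.round(4))
                q=plane(n,np.c_[xs,ys],z)[:,:2]; w,v=np.linalg.eigh(np.cov(q.T)); print("axis",v[:,1],np.degrees(np.arctan2(-v[0,1],v[1,1])),np.ptp(q@v,axis=0))
p=cv2.imread("pics/top0.png")[165:230,205:305]; q=cv2.imread("pics/scene0.png")[185:265,205:325]
cv2.imwrite("pics/c1.png",np.vstack([cv2.resize(p,(480,312),interpolation=2),cv2.resize(q,(480,285),interpolation=2)]))
E
```

```text
top bar [238 184   6  11  50] [240.5 188.6] plane [0.5681 0.1173 0.112 ] depthmed [0.5712 0.12   0.0931]
[[0.5824 0.1252 0.112 ]
 [0.5825 0.1098 0.112 ]
 [0.5515 0.1094 0.112 ]
 [0.5514 0.1248 0.112 ]]
axis [-0.99713233  0.07567771] 85.65983729962352 [0.01535566 0.03144584]
top bar [252 202  37  11 364] [270.  206.7] plane [0.5126 0.0259 0.112 ] depthmed [0.5119 0.0261 0.1116]
[[ 0.5268  0.0814  0.112 ]
 [ 0.5274 -0.0291  0.112 ]
 [ 0.4966 -0.0292  0.112 ]
 [ 0.496   0.0811  0.112 ]]
axis [0.0243096  0.99970448] -1.3929746457649281 [0.03061526 0.1112261 ]
top knob [271 184   3   8  22] [272.1 187.5] plane [0.5691 0.0198 0.133 ] depthmed [0.5692 0.02   0.1331]
top keeper [239 194   4   3  10] [240.5 194.8] plane [0.5512 0.1186 0.094 ] depthmed [0.5551 0.1215 0.0599]
scene bar [265 208  39  12 246] [283.4 213.5] plane [0.5061 0.033  0.112 ] depthmed [0.5041 0.0333 0.1123]
scene bar [242 216   7   4  18] [244.8 217.7] plane [0.5321 0.1405 0.112 ] depthmed [0.5677 0.1236 0.0948]
scene knob [315 190   5   4  18] [316.8 191.3] plane [ 0.5631 -0.1194  0.133 ] depthmed [ 0.7192 -0.2293  0.0626]
scene knob [272 197   9  14 110] [276.1 203.6] plane [0.5353 0.0403 0.133 ] depthmed [0.5645 0.023  0.1162]
scene knob [265 246   8   7  42] [268.7 249.2] plane [0.3045 0.1908 0.133 ] depthmed [0.4763 0.0978 0.0298]
scene keeper [256 193  13   8  39] [263.2 196.2] plane [ 0.6946 -0.0029  0.094 ] depthmed [ 0.7673 -0.0401  0.063 ]
scene keeper [274 209  10   3  11] [278.7 210.1] plane [0.5708 0.0107 0.094 ] depthmed [0.5724 0.0163 0.0936]
scene keeper [262 210  10   4  15] [266.9 211.7] plane [0.5768 0.0476 0.094 ] depthmed [ 0.7184 -0.0296  0.0243]
scene keeper [241 217   9  15  86] [245.6 224.3] plane [0.5276 0.1409 0.094 ] depthmed [0.5593 0.1225 0.0737]
scene keeper [265 217   8   4   8] [268.5 219.1] plane [0.5276 0.069  0.094 ] depthmed [0.509  0.0752 0.1005]
```

View pics/c1.png

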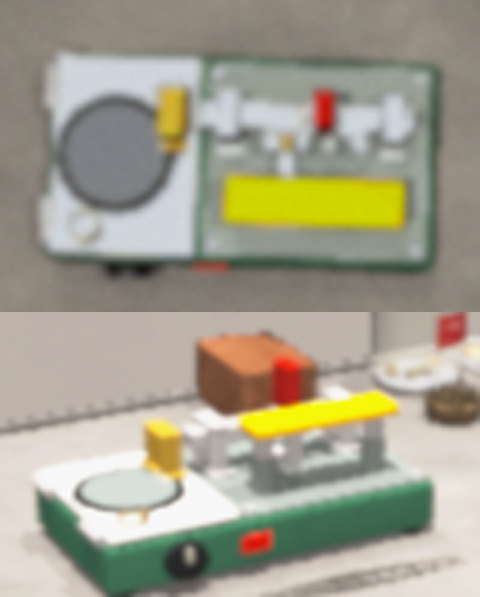

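Measured points, in metres:

| Point | Position | Check |
|---|---|---|
| knob_top | (0.569, 0.020) | depth z 0.133, as given |
| bar_top | (0.5125, 0.026) | depth z 0.112, as given |
| keeper | (0.571, 0.120) | 100 mm from the knob, 101 given |

Knob and bar lines are 57 mm apart (58 given). Polisher yaw is about -1.5°. The target is TCP (0.5405, -0.012) with yaw 1.545 and opening 44 mm.

The manual's scale: shifts go in shares of 0.3 m and turns go in shares of pi rad. Converting my numbers, 0.245 m / 0.3 = 0.8167, -0.12 m / 0.3 = -0.4, -0.12 rad / 3.1416 = -0.0382.

>>> shift_gripper(
  rows=[
    [0.044,[0.1633,-0.1333,0],[0,0,-0.0382]],
    [0.044,[0.3267,-0.2667,0],[0,0,-0.0764]],
    [0.044,[0.49,-0.4,0],[0,0,-0.1146]],
    [0.044,[0.6533,-0.5333,0],[0,0,-0.1528]],
    [0.044,[0.8167,-0.6667,0],[0,0,-0.191]],
  ],
)

```text
clock: 0.72
position: [0.3904, -0.2968, 0.2313]
tool_rot: [3.142, 0.0, 1.006]
force: [0.2, -1.1, 0.2]
grip_width: 0.0442
finger_force: 0.0
```

```bash
cat > to.py <<'E'
import sys; from h import *
s=bot.observe(); M=R.from_euler("xyz",s["tool_rot"]); T=R.from_euler("xyz",[np.pi,0,1.545])
print("d",(M.inv().apply(np.array(list(map(float,sys.argv[1:4])))-s["position"])).round(4),"rv",(M.inv()*T).as_rotvec().round(4),"pos",s["position"].round(4),s["tool_rot"].round(3),"F",s["force"].round(1),"w",round(s["grip_width"],4),"t",s["clock"])
E
python3 to.py 0.5405 -0.012 0.20
```

```text
d [ 0.3209 -0.0258  0.0313] rv [ 0.000e+00  1.000e-04 -5.394e-01] pos [ 0.3904 -0.2968  0.2313] [3.142 0.    1.006] F [ 0.2 -1.1  0.2] w 0.0442 t 0.725
```

Scaled: 0.3 m / 0.3 = 1, 0.24 m / 0.3 = 0.8, -0.54 rad / 3.1416 = -0.1719.

>>> shift_gripper(
  rows=[
    [0.044,[0.2,-0.0167,0.02],[0,0,-0.035]],
    [0.044,[0.4,-0.0333,0.04],[0,0,-0.07]],
    [0.044,[0.6,-0.05,0.06],[0,0,-0.105]],
    [0.044,[0.8,-0.0667,0.08],[0,0,-0.1401]],
    [0.044,[1,-0.0833,0.1],[0,0,-0.1719]],
  ],
)

```text
clock: 1.35
position: [0.5311, -0.0308, 0.201]
tool_rot: [-3.141, 0.0, 1.545]
force: [1.2, -0.6, -0.1]
grip_width: 0.0438
finger_force: 0.0
```

```bash
python3 to.py 0.5405 -0.012 0.15
```

```text
d [0.0191 0.0089 0.051 ] rv [-0.0001  0.0001 -0.0002] pos [ 0.5311 -0.0308  0.201 ] [-3.141  0.     1.545] F [ 1.2 -0.6 -0.1] w 0.0438 t 1.35
```

Scaled: 0.072 m / 0.3 = 0.24, 0.055 m / 0.3 = 0.1833.

>>> shift_gripper(
  rows=[
    [0.044,[0.0333,0.03,0.0333],[0,0,0]],
    [0.044,[0.06,0.03,0.1],[0,0,0]],
    [0.044,[0.06,0.03,0.1833],[0,0,0]],
    [0.044,[0.06,0.03,0.24],[0,0,0]],
    [0.044,[0.06,0.03,0.24],[0,0,0]],
  ],
)

```text
clock: 1.98
position: [0.5394, -0.0151, 0.1283]
tool_rot: [-3.14, 0.0, 1.541]
force: [-0.8, 0.5, 0.0]
grip_width: 0.044
finger_force: 0.0
```

```bash
python3 to.py 0.5405 -0.012 0.108
python3 - <<'E'
from h import *
p=grab_frame("top")[0][150:240,200:320]; q=grab_frame("scene")[0][160:265,205:345]
cv2.imwrite("pics/c2.png",np.hstack([cv2.resize(p,(400,300),interpolation=2),cv2.resize(q,(400,300),interpolation=2)]))
E
```

```text
d [0.0032 0.0011 0.0203] rv [-0.0021  0.0002 -0.0038] pos [ 0.5394 -0.0151  0.1283] [-3.14   0.     1.541] F [-0.8  0.5  0. ] w 0.044 t 1.975
```

View pics/c2.png

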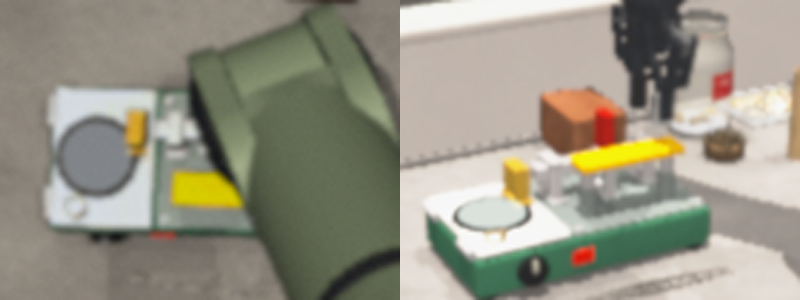

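The left crop (top view) shows the arm hiding the knob and most of the bar. The right crop (scene view) shows the two fingertips near (640,105) and (662,118), still clear above the bar and on the right (-y) side of the knob at (605,125). I'll check the fingertip position with depth.

```bash
python3 - <<'E'
from h import *
p,d=grab_frame("scene"); ys,xs=np.mgrid[165:225,255:325]; ys=ys.ravel();xs=xs.ravel()
e,r=ray("scene",np.c_[xs,ys]); P=e+r*d[ys,xs][:,None]; g=p[ys,xs].max(1)
k=(abs(P[:,1]+.015)<.03)&(P[:,0]>.45)&(P[:,0]<.64)&(P[:,2]>.118)&(P[:,2]<.165)&(d[ys,xs]>0)
o=np.argsort(P[k][:,2])
for a,c,u,v in zip(P[k][o],g[k][o],xs[k][o],ys[k][o]): print(a.round(3),c,u,v) if a[2]<.15 else 0
E
```

```text
[0.563 0.011 0.119] 138 280 203
[0.563 0.011 0.123] 139 280 202
[0.564 0.011 0.126] 152 280 201
[0.562 0.012 0.13 ] 188 280 200
[ 0.565 -0.021  0.132] 117 289 197
[0.581 0.011 0.132] 225 277 197
[0.571 0.014 0.133] 231 278 198
[ 0.511 -0.011  0.134] 160 296 203
[ 0.511 -0.008  0.134] 167 295 203
[ 0.562 -0.026  0.135] 132 291 196
[ 0.516 -0.028  0.135] 152 300 201
[ 0.561 -0.011  0.135] 92 287 197
[ 0.562 -0.009  0.135] 108 286 197
[ 0.518 -0.006  0.135] 160 293 202
[ 0.559 -0.014  0.135] 96 288 197
[ 0.51  -0.02   0.135] 147 299 202
[ 0.511 -0.018  0.136] 129 298 202
[ 0.566 -0.014  0.136] 52 287 196
[ 0.562 -0.022  0.136] 97 290 196
[ 0.513 -0.009  0.136] 141 295 202
[ 0.562 -0.018  0.137] 69 289 196
[ 0.565 -0.028  0.137] 120 291 195
[ 0.509 -0.013  0.137] 124 297 202
[ 0.51  -0.01   0.137] 125 296 202
[ 0.52  -0.006  0.138] 143 293 201
[ 0.512 -0.005  0.138] 156 294 202
[ 0.56  -0.014  0.138] 54 288 196
[ 0.564 -0.024  0.138] 71 290 195
[ 0.562 -0.009  0.138] 70 286 196
[ 0.563 -0.005  0.139] 120 285 196
[ 0.565 -0.017  0.139] 49 288 195
[ 0.561 -0.018  0.14 ] 51 289 195
[ 0.506 
[... 976 characters left out ...]
6] 49 289 193
[ 0.512 -0.008  0.146] 117 295 199
[ 0.51  -0.01   0.147] 74 296 199
[ 0.512 -0.005  0.147] 142 294 199
[ 0.564 -0.027  0.147] 120 291 192
[ 0.506 -0.014  0.147] 54 298 199
[ 0.504 -0.017  0.147] 68 299 199
[ 0.563 -0.009  0.147] 62 286 193
[ 0.518 -0.005  0.148] 143 293 198
[ 0.502 -0.018  0.148] 122 300 199
[ 0.564 -0.023  0.148] 70 290 192
[ 0.563 -0.005  0.148] 110 285 193
[ 0.508 -0.019  0.148] 66 299 198
[ 0.565 -0.017  0.149] 49 288 192
[ 0.503 -0.009  0.149] 56 297 199
[ 0.51  -0.013  0.149] 57 297 198
[ 0.562 -0.018  0.149] 49 289 192
[ 0.567 -0.025  0.149] 70 290 191
[ 0.511 -0.007  0.15 ] 116 295 198
[ 0.563 -0.012  0.15 ] 48 287 192
[ 0.564 -0.009  0.15 ] 61 286 192
```

The tips are at z≈0.134 for TCP z 0.128, so they sit 6 mm above the TCP. The fingers at x≈0.511 and 0.568 line up with the bar and knob lines. I'll press now.

Scaled: 0.026 m / 0.3 = 0.0867, 0.023 m / 0.3 = 0.0767.

>>> shift_gripper(
  rows=[
    [0.044,[0,0,0.0333],[0,0,0]],
    [0.044,[0,0,0.06],[0,0,0]],
    [0.044,[0,0,0.0767],[0,0,0]],
    [0.044,[0,0,0.0867],[0,0,0]],
    [0.044,[0,0,0.0867],[0,0,0]],
  ],
)

```text
clock: 2.75
position: [0.54, -0.0149, 0.1032]
tool_rot: [-3.141, 0.0, 1.542]
force: [-1.8, -0.7, 6.7]
grip_width: 0.0441
finger_force: 3.3
```

```bash
python3 to.py 0.5405 -0.012 0.097
```

```text
d [0.0029 0.0004 0.0062] rv [-0.0002  0.0002 -0.0033] pos [ 0.54   -0.0149  0.1032] [-3.141  0.     1.542] F [-1.8 -0.7  6.7] w 0.0441 t 2.75
```

Scaled: 0.005 m / 0.3 = 0.0167, 0.004 m / 0.3 = 0.0133.

>>> shift_gripper(
  rows=[
    [0.044,[0,0,0.0067],[0,0,0]],
    [0.044,[0,0,0.0133],[0,0,0]],
    [0.044,[0,0,0.0167],[0,0,0]],
    [0.044,[0,0,0.0167],[0,0,0]],
  ],
)

```text
clock: 3.25
position: [0.54, -0.0149, 0.0984]
tool_rot: [-3.142, 0.0, 1.542]
force: [-1.6, -1.0, 8.7]
grip_width: 0.0443
finger_force: 4.5
```

```bash
python3 to.py 0.5405 -0.012 0.097
```

```text
d [0.0029 0.0004 0.0014] rv [-0.      0.0003 -0.0033] pos [ 0.54   -0.0149  0.0984] [-3.142  0.     1.542] F [-1.6 -1.   8.7] w 0.0443 t 3.25
```

The force of 8.7 N corresponds to about 8–9 mm pressed. Next I slide along +y towards the knob.

Scaled: 0.03 m / 0.3 = 0.1, 0.024 m / 0.3 = 0.08.

>>> shift_gripper(
  rows=[
    [0.044,[0.02,0,0],[0,0,0]],
    [0.044,[0.04,0,0],[0,0,0]],
    [0.044,[0.06,0,0],[0,0,0]],
    [0.044,[0.08,0,0],[0,0,0]],
    [0.044,[0.1,0,0],[0,0,0]],
  ],
)

```text
clock: 3.88
position: [0.5411, 0.0138, 0.0986]
tool_rot: [3.141, 0.002, 1.541]
force: [-0.9, -10.0, 10.5]
grip_width: 0.0438
finger_force: 6.0
```

```bash
python3 to.py 0.5405 0.042 0.097
```

```text
d [ 0.0282 -0.0015  0.0015] rv [ 0.0004  0.002  -0.0044] pos [0.5411 0.0138 0.0986] [3.141e+00 2.000e-03 1.541e+00] F [ -0.9 -10.   10.5] w 0.0438 t 3.875
```

Scaled: 0.012 m / 0.3 = 0.04, 0.008 m / 0.3 = 0.0267.

>>> shift_gripper(
  rows=[
    [0.044,[0.0133,0,0],[0,0,0]],
    [0.044,[0.0267,0,0],[0,0,0]],
    [0.044,[0.04,0,0],[0,0,0]],
  ],
)

```text
clock: 4.25
position: [0.5414, 0.0257, 0.0986]
tool_rot: [3.141, 0.002, 1.541]
force: [-1.4, -9.5, 10.4]
grip_width: 0.044
finger_force: 6.0
```

```bash
python3 to.py 0.5405 0.042 0.097
```

```text
d [ 0.0162 -0.0014  0.0016] rv [ 0.0002  0.002  -0.0044] pos [0.5414 0.0257 0.0986] [3.141e+00 2.000e-03 1.541e+00] F [-1.4 -9.5 10.4] w 0.044 t 4.25
```

The force is steady, so the bolt is sliding. I'll continue to the stop.

Scaled: 0.014 m / 0.3 = 0.0467, 0.011 m / 0.3 = 0.0367.

>>> shift_gripper(
  rows=[
    [0.044,[0.0133,0,0],[0,0,0]],
    [0.044,[0.0267,0,0],[0,0,0]],
    [0.044,[0.0367,0,0],[0,0,0]],
    [0.044,[0.0467,0,0],[0,0,0]],
  ],
)

```text
clock: 4.75
position: [0.5418, 0.0397, 0.0986]
tool_rot: [3.141, 0.002, 1.541]
force: [-1.3, -10.2, 10.9]
grip_width: 0.0438
finger_force: 6.0
```

```bash
python3 to.py 0.5405 0.042 0.097
```

```text
d [ 0.0022 -0.0014  0.0016] rv [ 0.0002  0.002  -0.0044] pos [0.5418 0.0397 0.0986] [3.141e+00 2.000e-03 1.541e+00] F [ -1.3 -10.2  10.9] w 0.0438 t 4.75
```

Scaled: 0.005 m / 0.3 = 0.0167, 0.004 m / 0.3 = 0.0133.

>>> shift_gripper(
  rows=[
    [0.044,[0.0067,0,0],[0,0,0]],
    [0.044,[0.0133,0,0],[0,0,0]],
    [0.044,[0.0167,0,0],[0,0,0]],
  ],
)

```text
clock: 5.12
position: [0.5419, 0.0429, 0.0986]
tool_rot: [-3.141, 0.004, 1.539]
force: [-1.4, -21.4, 16.0]
grip_width: 0.0443
finger_force: 12.1
```

```bash
python3 to.py 0.5405 0.042 0.097
```

```text
d [-0.0009 -0.0014  0.0016] rv [-0.0003  0.0042 -0.0059] pos [0.5419 0.0429 0.0986] [-3.141  0.004  1.539] F [ -1.4 -21.4  16. ] w 0.0443 t 5.125
```

The force jumped to 21 N at TCP y≈0.043. That is about 40 mm past first contact, so the bolt is at its stop. I'll ease off slightly and lift straight up.

Scaled: -0.08 m / 0.3 = -0.2667, -0.04 m / 0.3 = -0.1333.

>>> shift_gripper(
  rows=[
    [0.044,[-0.0133,0,0],[0,0,0]],
    [0.044,[-0.0133,0,-0.02],[0,0,0]],
    [0.044,[-0.0133,0,-0.0467],[0,0,0]],
    [0.044,[-0.02,0,-0.1333],[0,0,0]],
    [0.044,[-0.0333,0,-0.2667],[0,0,0]],
  ],
)

```text
clock: 5.75
position: [0.5408, 0.0363, 0.1784]
tool_rot: [-3.139, -0.0, 1.542]
force: [0.0, 0.2, 0.5]
grip_width: 0.0442
finger_force: 0.0
```

>>> shift_gripper(
  rows=[
    [0.044,[-0.2,0,-0.1],[0,0,0]],
    [0.044,[-0.4,0,-0.2],[0,0,0]],
    [0.044,[-0.6,0,-0.2],[0,0,0]],
    [0.044,[-0.8,0,-0.2],[0,0,0]],
    [0.044,[-0.8,0,-0.2],[0,0,0]],
  ],
)

```text
clock: 6.38
position: [0.5333, -0.2087, 0.2379]
tool_rot: [-3.141, 0.001, 1.535]
force: [0.6, 1.4, 0.7]
grip_width: 0.0441
finger_force: 0.0
```

```bash
python3 - <<'E'
from h import *
P,d=grab_frame("top"); S,ds=grab_frame("scene")
for n,lo,hi,z in(("bar",(52,150,120),(65,255,255),.112),("knob",(20,150,80),(38,255,255),.133)):
    for c,p,dd,bx in(("top",P,d,(245,170,300,225)),("scene",S,ds,(250,190,310,225))):
        ys,xs=np.nonzero(blobs(c,p,lo,hi,bx)); e,r=ray(c,np.c_[xs,ys]); print(n,c,np.median(e+r*dd[ys,xs][:,None],0).round(4),len(xs))
cv2.imwrite("pics/c3.png",np.hstack([cv2.resize(P[150:240,200:320],(400,300),interpolation=2),cv2.resize(S[160:265,205:345],(400,300),interpolation=2)]))
E
```

```text
bar top [0.5121 0.0232 0.1113] 373
bar scene [0.5049 0.0327 0.1122] 256
knob top [0.5701 0.0594 0.1317] 25
knob scene [0.5659 0.0621 0.1154] 114
```

View pics/c3.png

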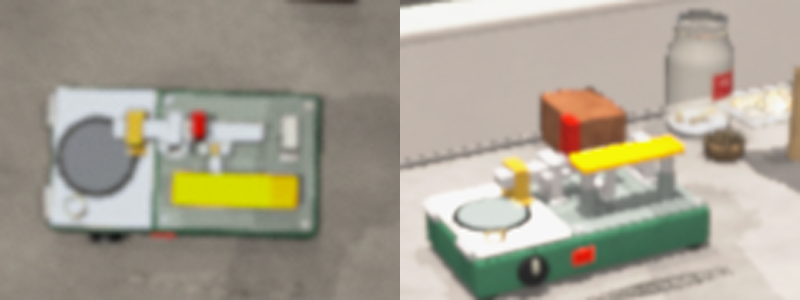

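The picture shows the knob at (198,125) in the top crop and the bolt's nose through the keeper at (135,128). The knob moved 39.4 mm. The bar is back up at z 0.111–0.112, and the ring is still in place at (75,205). I'll hand it in.

```bash
python3 -c "
from workcell import job
print(job.job_done())"
```

```text
the job is handed in; nothing more can be done
None
```

The lid is locked and the job handed in: the bolt moved about 39 mm home into the keeper, the press bar is back up, and the gripper is clear of the polisher; the hand-in gave no verdict.

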